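Lower the make-up stand one hole and put the pot on it

ROBOT

A 7-joint arm with a two-finger parallel gripper is mounted at the origin on the work surface. World frame = base frame: x ahead of the robot, y to its left, z up, the work surface at z = 0. Lengths are in m, angles in rad, forces in N, time in s.
With the tool pointing down it reaches from about 0.425 to 0.925 m from the base axis. Payload 6.8 kg.
Tool frame: the origin (TCP) lies midway between the tips of the shut fingers; the grasp point (between the pads) lies r.grip_point_offset behind it (r.grip_point_offset is the distance from the TCP to the grasp point, in m); z points along the fingers, y is the direction in which the jaws open and shut (so a half turn about z gives the same grasp; the last joint's range is limited). The gripper opens to 85 mm and grips with 20 to 120 N. Pads are 22 mm wide; open, the fingers measure 114 mm over their backs; the gripper's body (76 mm by 85 mm) begins 54 mm behind the grasp point. The pads swing forward as they close: fully open they stand 13 mm farther back than shut.
Start: joints at [-1.429, 0.477, 0.022, 1.555, -0.011, 1.109, -0.083], TCP at [0.167, 0.654, 0.231] pointing down, gripper open.
Joint ranges: [-2.96, 2.96], [-0.34, 2.1], [-1.41, 1.46], [0.24, 2.44], [-1.37, 4.51], [0.17, 1.92], [-2.96, 2.96]. Speed limits (rad/s): [2.39, 2.39, 3.14, 3.14, 3.14, 3.14, 3.14].

INTERFACE

Orientations are given as a rotation vector (axis times angle).
In Python, from bench import r gives the robot as it stands. The module is installed in compiled form; this text tells all that it offers.
- The arm moves only by the tool play_rows, never from a script. Its argument "deltas" is a list of rows, each a list of 3 entries, a list of its own where there are three numbers: the finger opening in mm, from 0 to 85.4, then the shift along the tool's x, y, z in mm, then the turn, a rotation vector about the tool's x, y, z in rad. A call has 1 to 8 rows; each row is the pose to reach, as a shift and turn from the pose measured when the call began, along the tool's axes at that moment; what a row does not reach only later rows make up. A row lasts 1/8 s, in which the tool goes at most 62.5 mm and 10.7 degrees, less where a joint would pass 70% of its speed; a pose out of reach is approached as far as the arm can. A call with a gripper value outside its range is refused whole. The fingers move at their own pace and stop on an object; "squeeze" is the grip in N (left out, the last holds). Time passes only in rows, so rows that repeat a pose let the fingers close. It gives the time, the measured TCP pose, the force and the opening at its end, in the units of the state.
- r.get_obs(): the state, without advancing time (a new reading comes with each control period).
- r.grab_frame(name): name is "scene" or "top"; returns (picture, depth): 384x512x3 uint8, red, green, blue; 384x512 float32, m along the optical axis (not along the pixel's ray), 0 where there is no reading.
- r.camera_model(name): a dict with "mtx" (3x3 intrinsics, pixels), "rvec" (rotation vector, rad) and "tvec" (3), from world to camera coordinates, as OpenCV has them. Camera axes: x right, y down, z forward; pixel columns grow to the right and rows downward; lengths in m; the calibration is good to about 2 mm. A picture is of the moment at which its call begins. camera_model takes no time and is no camera call.
- r.hand_in(): hands the job in, once; it reports no verdict.
The state is a dict: "clock": time; "joints": joint angles; "qvel": joint speeds; "tau": joint torques, N m; "tcp_pos": TCP position; "orientation": TCP orientation; "contact_force": force on the tool from outside, world axes, zero at the start; "moment": the same for the moment, N m; "grip_width": finger opening in m.
Only numpy, scipy, OpenCV 4.12 (cv2) and the standard library are available. Lean on these libraries where they do the work, as an engineer would, in place of code of your own. Each camera call takes 0.05 s, during which the arm holds its last target. There are 200 camera calls.

TASK

Set the product stand for a seated client: press the red button on top of the telescoping post and push the post down one hole only, so that the pin clicks into the next hole and the button springs back up. Then set the white pot with the orange cap gently on the stand's dish, upright, and let go. Leave the black pot, the amber bottle and the brush where they are.

Things in the scene. Friction and masses are not known exactly. Their poses are not given: they have to be found in the camera images.
- column (a point): the stand: fixed round base (150 mm across, 10 mm thick) with an upright square aluminium tube 29 mm wide, whose top is at a height of 115 mm; this point is the centre of the tube's top and does not move. z is up; x points out through the tube's face that has the three holes (40 mm apart, a brass sprung pin shows in the one in use); y points from the tube to the dish
- post (a joint): how far the inner post has slid down into the tube, m: 0 = the highest hole, where it starts locked; 0.040 = the next hole; 0.080 = the lowest hole. The post carries bar, button, pin and dish. Unlocked, it stays where it is left by friction and needs a downward push of about 4 N to slide down. A locked pin has about 2 mm of play either way
- release (a joint): travel of the red button into the bar, m: 0 = up (pin out in a hole), 0.008 = fully down (pin withdrawn). About 7 N presses it fully; the post is free from about 0.0065. Between holes the pin rubs on the inside of the tube and the button stays down by itself, about 0.006, even when let go; it springs up by itself when the pin reaches a hole, unless it is being held down, in which case the post slides on past the hole
- button_top (a point): centre of the top of the red button, a disc 26 mm across on the middle of the bar, standing 12 mm above the bar when up and 4 to 6 mm when down; it is pressed straight down
- grip_bar (a point): centre of the top face of the post's black T-grip bar, 130 mm long along this point's x, 24 mm wide along y, 18 mm high, height 245 mm when the post is at its highest; each outer end (25 to 63 mm from the centre along x) is free to be pushed down without touching the button
- dish (a point): centre of the floor of the round white dish, which goes up and down with the post: 130 mm from the post along y of column, floor at a height of 215 mm when the post is at its highest, rim 6 mm above the floor, inside diameter 88 mm
- pot_mid (a point): the pot to place: white jar with an orange cap, 50 mm in diameter and 60 mm high, about 0.14 kg; this point is its centre, half-way up (30 mm above its underside); z is its upright axis
- pot: the same white pot; origin at the centre of its underside
- black_mid (a point): bystander: all-black pot, 50 mm in diameter, 50 mm high; its centre
- amber_mid (a point): bystander: amber bottle with a white cap, 44 mm in diameter, 100 mm high; its centre
- brush: bystander: a make-up brush lying on the table, 170 mm long along its x, dark wooden handle, up to 22 mm wide and 16 mm high; origin under its middle
There are look-alikes about, which are no part of the job. There is more than one size of the pot; the job needs the smallest.

How it is judged:
On the way, in this order (a step that is already met when the one before it is completed fails the run):
1. the button is pressed while the post is still near its highest hole (value of joint release above 0.0045 m and value of joint post below 0.03 m), for 0.02 s.
2. the post is locked in the next hole, button up again, before the pot goes on the dish (value of joint post between 0.0355 and 0.0445 m and value of joint release below 0.002 m and distance between pot and dish above 0.07 m), for 0.2 s.
At the end, for the whole second after the job is handed in: The post is locked in the next hole (35.5 to 44.5 mm below its start) with the button up within 2 mm, and the white pot stands released and at rest on the floor of the dish, within 30 mm of its centre and upright within 0.12 rad (value of joint post between 0.0355 and 0.0445 m and value of joint release below 0.002 m and horizontal distance between pot and dish below 0.03 m and z of pot in the frame of dish between -0.004 and 0.005 m and angle between pot's own z axis and vertical below 0.12 rad and linear speed of pot below 0.02 m/s and contact force between the fingers and pot below 0.05 N); the robot touches nothing.
It fails at once if a bystander (black pot) was pushed away or knocked over (distance of black_mid from where it was at the start of the episode above 0.03 m or angle between black_mid's own z axis and vertical above 0.5 rad).
It fails at once if a bystander (amber bottle) was pushed away or knocked over (distance of amber_mid from where it was at the start of the episode above 0.03 m or angle between amber_mid's own z axis and vertical above 0.5 rad).
It fails at once if a bystander (brush) was pushed away or knocked over (distance of brush from where it was at the start of the episode above 0.03 m).
It fails at once if the white pot was dropped: falling faster than 0.6 m/s with no finger on it (linear speed of pot above 0.6 m/s and contact force between the fingers and pot below 0.02 N).
It also fails if it takes over 58 s, if anything falls off the work surface, if the arm or the gripper's body presses on something with over 40 N, if the wrist force passes 120 N, or if a joint passes its speed limit or range.

## Working session

There is one attempt and no reset: what is moved stays moved. The work goes in short steps, Python scripts to look and compute and a tool call to move; the robot and the scene stay as the last step left them, time stands still between calls to the robot, and variables do not carry over. Pictures are saved under pics/ and viewed, about 8 in all and at most 12, crops included, and the job is handed in when it is done.

Besides the shell and the picture viewer there is one more tool, called after "Call:" by a JSON object that holds its "name" and its "arguments". play_rows: Moves the arm, as the interface text tells. Its arguments: {"type":"object","properties":{"deltas":{"type":"array"},"squeeze":{"type":"number"}},"required":["deltas"]}

```bash
mkdir -p pics; cat > h.py <<'E'
import numpy as np, cv2
from scipy.spatial.transform import Rotation as R
from bench import r
def grab(name,fn=None):
    im,d=r.grab_frame(name); 
    if fn: cv2.imwrite('pics/'+fn,cv2.cvtColor(im,cv2.COLOR_RGB2BGR))
    return im,d
def pts(name,d):
    c=r.camera_model(name); K=np.array(c['mtx']); M=R.from_rotvec(np.ravel(c['rvec'])).as_matrix(); t=np.ravel(c['tvec'])
    v,u=np.mgrid[:d.shape[0],:d.shape[1]]
    p=np.stack([(u-K[0,2])/K[0,0]*d,(v-K[1,2])/K[1,1]*d,d],-1)
    P=(p-t)@M; P[d==0]=np.nan
    return P
E
python3 - <<'E'
from h import *
for n in('scene','top'):
    im,d=grab(n,n+'0.png'); np.savez('pics/'+n+'0.npz',im=im,P=pts(n,d))
    c=r.camera_model(n);print(n,-R.from_rotvec(np.ravel(c['rvec'])).as_matrix().T@np.ravel(c['tvec']),c['mtx'])
o=r.get_obs();print(o, r.grip_point_offset)
E
```

```text
scene [1.17513445 0.67734368 1.12671639] [[499.67694166   0.         265.34092686]
 [  0.         499.67694166 193.09011548]
 [  0.           0.           1.        ]]
top [ 0.33132382 -0.02737982  1.48822973] [[492.96251872   0.         247.89334738]
 [  0.         492.96251872 192.35401936]
 [  0.           0.           1.        ]]
{'clock': 0.1, 'joints': array([-1.42907021,  0.47775849,  0.02234074,  1.55634088, -0.01150064,
        1.10928952, -0.08307464]), 'qvel': array([ 0.00152165, -0.00208428,  0.00055146, -0.00130737,  0.00182302,
        0.00156371, -0.00031918]), 'tau': array([ 3.86855259e-03, -5.97762001e+01,  1.61331564e+00, -2.81957191e+01,
        1.27644528e-02,  4.95184024e-03,  4.41809175e-05]), 'tcp_pos': array([0.16676233, 0.65353109, 0.23040031]), 'orientation': array([-3.91322095e-01, -3.11703651e+00,  2.61655621e-03]), 'contact_force': array([-0.67717288, -0.06464014, -0.52965433]), 'moment': array([-0.03345232, -0.01520702, -0.01976028]), 'grip_width': 0.08544015977347283} 0.0187
```

View pics/scene0.png

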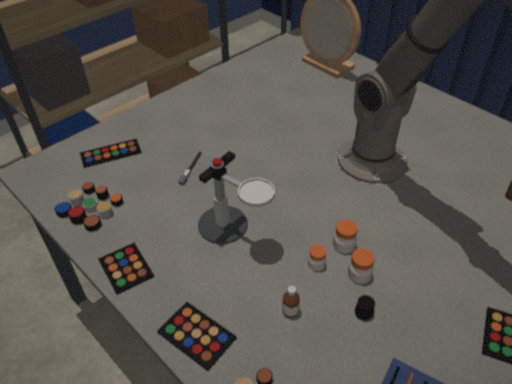

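View pics/top0.png

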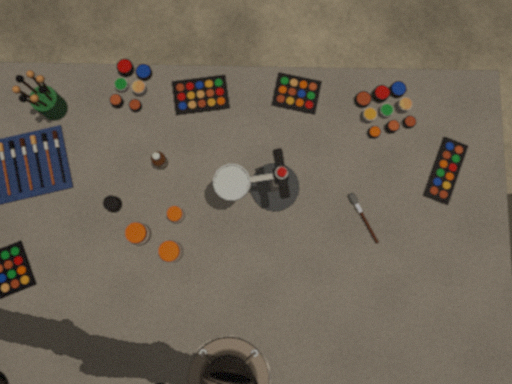

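Scene view: the orange-cap jars are at (318,255), which is the smallest, (346,235) and (362,265). In the top view they are at (175,214), (136,233) and (170,251). The red button is at (217,162) in the scene view and (281,172) in the top view, and the dish is at (232,182) in the top view. The black pot is at (112,204), the amber bottle at (158,159) and the brush at (362,218), all in the top view. I'll measure these next.

```bash
python3 - <<'E'
from h import *
for n in('scene','top'):
    z=np.load(f'pics/{n}0.npz'); im=z['im'];P=z['P']; hsv=cv2.cvtColor(im,cv2.COLOR_RGB2HSV);h,s,v=cv2.split(hsv)
    for nm,m in (('orange',(h>=5)&(h<16)&(s>190)&(v>120)),('red',((h<5)|(h>174))&(s>150)&(v>90)),):
        k,l,st,c=cv2.connectedComponentsWithStats(m.astype(np.uint8))
        for i in range(1,k):
            if st[i,4]<25: continue
            q=P[l==i]; zt=np.nanpercentile(q[:,2],90); 
            if not(0.02<zt<0.3): continue
            t=q[np.abs(q[:,2]-zt)<.004]
            print(n,nm,c[i].round(),st[i,4],'ztop %.4f'%zt,'mid',((np.nanmin(t,0)+np.nanmax(t,0))/2).round(4),'ext',np.ptp(t[~np.isnan(t[:,0])],axis=0).round(3))
    if n=='top':
        def near(c,R_,z0,z1):
            u,w=c; B=np.zeros(P.shape[:2],bool);B[w-R_:w+R_,u-R_:u+R_]=1
            return B&(P[...,2]>z0)&(P[...,2]<z1)
        for nm,c,R_,z0,z1 in(('black',(112,204),15,.035,.06),('amber',(158,159),15,.085,.11),('bar',(281,172),35,.235,.252),('dish',(232,182),25,.205,.225)):
            m=near(c,R_,z0,z1); q=P[m]; print(nm,q.shape,np.median(q,0).round(4),q.min(0).round(3),q.max(0).round(3))
            if nm=='bar':
                rc=cv2.minAreaRect((q[:,:2]*1000).astype(np.float32)); print(rc)
            if nm=='dish': print(cv2.minEnclosingCircle((q[:,:2]*1000).astype(np.float32)))
        m=near((362,218),40,.005,.03);q=P[m];print('brush',q.min(0),q.max(0))
        im2=cv2.resize(im[140:270,90:300],None,fx=3.5,fy=3.5,interpolation=cv2.INTER_CUBIC);cv2.imwrite('pics/crop.png',im2[...,::-1])
E
```

```text
scene red [217. 161.] 40 ztop 0.2592 mid [ 0.5623 -0.1297  0.2579] ext [0.022 0.024 0.005]
scene red [ 75. 211.] 112 ztop 0.0367 mid [ 0.8566 -0.4621  0.0365] ext [0.039 0.04  0.008]
top orange [374. 131.] 73 ztop 0.0282 mid [ 0.7361 -0.4361  0.0273] ext [0.026 0.028 0.006]
top orange [174. 213.] 145 ztop 0.0641 mid [0.4714 0.1637 0.0636] ext [0.038 0.035 0.007]
top orange [135. 232.] 300 ztop 0.0827 mid [0.4141 0.2696 0.0823] ext [0.054 0.052 0.007]
top orange [168. 251.] 292 ztop 0.0829 mid [0.363  0.1714 0.0827] ext [0.051 0.051 0.008]
top red [124.  65.] 149 ztop 0.0381 mid [0.9283 0.3352 0.0374] ext [0.037 0.037 0.007]
top red [382.  92.] 153 ztop 0.0370 mid [ 0.8585 -0.4599  0.0363] ext [0.039 0.044 0.006]
top red [281. 172.] 57 ztop 0.2603 mid [ 0.5614 -0.1316  0.2595] ext [0.021 0.018 0.006]
black (197, 3) [0.5015 0.3528 0.0492] [0.481 0.332 0.036] [0.524 0.377 0.056]
amber (50, 3) [0.633  0.2168 0.0995] [0.623 0.207 0.086] [0.644 0.228 0.106]
bar (417, 3) [ 0.5554 -0.1296  0.2441] [ 0.499 -0.152  0.235] [ 0.629 -0.109  0.251]
((563.0401000976562, -131.1903076171875), (129.8192901611328, 31.716068267822266), 12.958917617797852)
dish (1123, 3) [ 0.5429 -0.0037  0.2151] [ 0.493 -0.068  0.206] [0.589 0.044 0.225]
((541.7899780273438, -12.545862197875977), 57.74736022949219)
brush [ 0.35227325 -0.51714933  0.0050003 ] [ 0.59392714 -0.27631718  0.02323805]
```

View pics/crop.png

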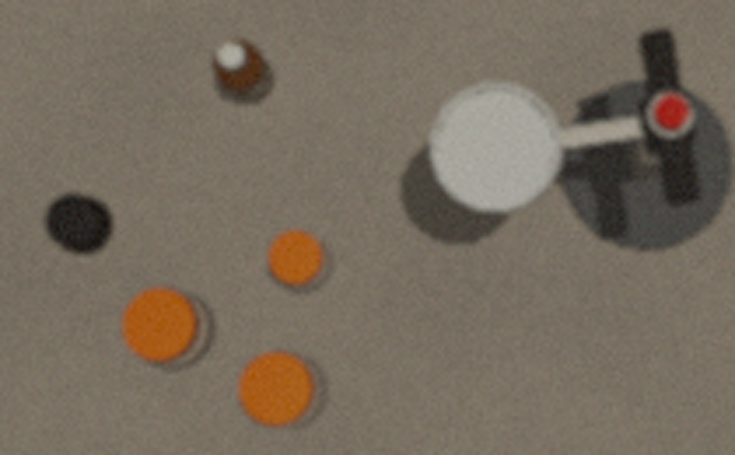

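The small pot is at (0.471, 0.164) with its cap top at 0.063 m, matching the 60 mm height. The other two orange caps stand at 0.083 m, so those are the bigger jars. The button top is at (0.562, -0.131, about 0.258), matching the expected 0.257. Next I'll work out the move.

```bash
cat >> h.py <<'E'
def dl(*targets):
    o=r.get_obs(); M=R.from_rotvec(o['orientation']).as_matrix()
    print('tcp',o['tcp_pos'].round(4),'t',round(o['clock'],2),'F',np.round(o['contact_force'],1),'q',np.round(o['joints'],2),'w',round(o['grip_width'],4),'zdir',M[:,2].round(3))
    for t in targets: print(t,'->',((np.array(t)-o['tcp_pos'])@M*1000).round(1))
E
python3 - <<'E'
from h import *
z=np.load('pics/top0.npz');im=z['im'];P=z['P'];s=cv2.cvtColor(im,cv2.COLOR_RGB2HSV)
B=np.zeros(im.shape[:2],bool);B[155:210,205:252]=1
m=(B&(s[...,2]>125)&(s[...,1]<60)).astype(np.uint8)
m=cv2.morphologyEx(m,cv2.MORPH_OPEN,np.ones((11,11),np.uint8))
q=P[m>0];q=q[np.abs(q[:,2]-.217)<.012];print(cv2.minEnclosingCircle((q[:,:2]*1000).astype(np.float32)),np.nanmedian(q,0))
B[:]=0;B[145:202,265:295]=1
m=B&(s[...,2]<60)&(np.abs(P[...,2]-.243)<.012);q=P[m];print(len(q),cv2.minAreaRect((q[:,:2]*1000).astype(np.float32)),np.nanmedian(q,0))
dl((.167,.654,.33),(.5,.3,.34),(.562,-.131,.34),(.562,-.131,.28))
E
```

```text
((541.250244140625, -3.110304832458496), 48.65971374511719) [ 0.54157946 -0.00294605  0.21512399]
318 ((562.1095581054688, -132.44998168945312), (127.45240783691406, 27.240875244140625), 9.002640724182129) [ 0.5400354  -0.13137657  0.24411775]
tcp [0.1668 0.6535 0.2304] t 0.1 F [-0.7 -0.1 -0.5] q [-1.43  0.48  0.02  1.56 -0.01  1.11 -0.08] w 0.0854 zdir [-0.    -0.002 -1.   ]
(0.167, 0.654, 0.33) -> [ -0.1   0.3 -99.6]
(0.5, 0.3, 0.34) -> [-410.3 -260.4 -109.1]
(0.562, -0.131, 0.34) -> [-576.9 -662.7 -108.4]
(0.562, -0.131, 0.28) -> [-576.9 -662.6  -48.4]
```

Call:
{"name": "play_rows", "arguments": {"deltas": [[0, [-30, -20, -50], [0, 0, 0]], [0, [-80, -50, -80], [0, 0, 0]], [0, [-130, -82, -109], [0, 0, 0]], [0, [-180, -114, -109], [0, 0, 0]], [0, [-230, -146, -109], [0, 0, 0]], [0, [-280, -178, -109], [0, 0, 0]], [0, [-330, -210, -109], [0, 0, 0]], [0, [-370, -235, -109], [0, 0, 0]]], "squeeze": 30}}

```text
clock: 1.1
tcp_pos: [0.4687, 0.3319, 0.3397]
orientation: [-0.394, -3.117, 0.003]
contact_force: [0.3, 0.3, -0.4]
grip_width: 0.0001
```

```bash
python3 -c "
from h import *
dl((.54,.1,.33),(.562,-.131,.33),(.562,-.131,.275))"
```

```text
tcp [0.4687 0.3319 0.3397] t 1.1 F [ 0.3  0.3 -0.4] q [-0.91  0.23  0.22  1.67 -0.05  1.25  0.64] w 0.0001 zdir [-0.    -0.002 -1.   ]
(0.54, 0.1, 0.33) -> [-126.9 -206.8   10.2]
(0.562, -0.131, 0.33) -> [-205.7 -425.1   10.7]
(0.562, -0.131, 0.275) -> [-205.7 -425.    65.7]
```

Call:
{"name": "play_rows", "arguments": {"deltas": [[0, [-28, -55, 5], [0, 0, 0]], [0, [-56, -110, 10], [0, 0, 0]], [0, [-84, -165, 11], [0, 0, 0]], [0, [-112, -220, 11], [0, 0, 0]], [0, [-140, -275, 11], [0, 0, 0]], [0, [-168, -330, 11], [0, 0, 0]], [0, [-196, -385, 11], [0, 0, 0]], [0, [-206, -425, 11], [0, 0, 0]]]}}

```text
clock: 2.1
tcp_pos: [0.5621, -0.1342, 0.3293]
orientation: [-0.398, -3.116, 0.005]
contact_force: [0.6, 0.1, -0.2]
grip_width: 0.0002
```

Call:
{"name": "play_rows", "arguments": {"deltas": [[0, [0, 0, 30], [0, 0, 0]], [0, [0, 0, 55], [0, 0, 0]], [0, [0, 0, 55], [0, 0, 0]]]}}

```text
clock: 2.48
tcp_pos: [0.5606, -0.134, 0.2724]
orientation: [-0.398, -3.111, 0.006]
contact_force: [-0.1, 0.1, -0.5]
grip_width: -0.0004
```

```bash
python3 -c "
from h import *
dl((.562,-.131,.257),(.562,-.131,.245))
im,d=grab('scene'); im2=cv2.resize(im[110:240,150:300],None,fx=4,fy=4,interpolation=cv2.INTER_CUBIC);cv2.imwrite('pics/c2.png',im2[...,::-1])"
```

```text
tcp [ 0.5606 -0.134   0.2724] t 2.48 F [-0.1  0.1 -0.5] q [-0.28  0.3   0.51  1.77 -0.16  1.12  1.6 ] w -0.0004 zdir [-0.005 -0.003 -1.   ]
(0.562, -0.131, 0.257) -> [-0.6  3.3 15.3]
(0.562, -0.131, 0.245) -> [-0.7  3.4 27.3]
```

View pics/c2.png

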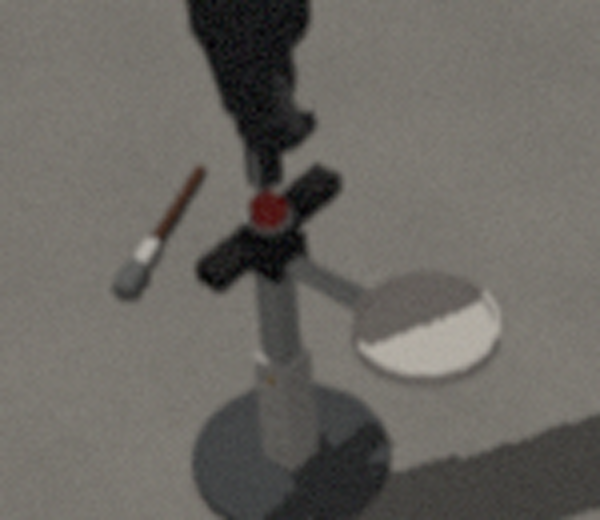

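The crop shows the closed fingertips right above the red button at (268,210), with the bar and dish clear. I'll press now.

Call:
{"name": "play_rows", "arguments": {"deltas": [[0, [0, 3, 10], [0, 0, 0]], [0, [0, 3, 15], [0, 0, 0]], [0, [0, 3, 18], [0, 0, 0]], [0, [0, 3, 20], [0, 0, 0]], [0, [0, 3, 22], [0, 0, 0]], [0, [0, 3, 24], [0, 0, 0]], [0, [0, 3, 26], [0, 0, 0]], [0, [0, 3, 28], [0, 0, 0]]]}}

```text
clock: 3.52
tcp_pos: [0.5625, -0.1311, 0.2459]
orientation: [-0.398, -3.114, 0.005]
contact_force: [-1.2, 3.3, 4.5]
grip_width: -0.0002
```

Call:
{"name": "play_rows", "arguments": {"deltas": [[0, [0, 0, 2], [0, 0, 0]], [0, [0, 0, 4], [0, 0, 0]], [0, [0, 0, 6], [0, 0, 0]], [0, [0, 0, 8], [0, 0, 0]], [0, [0, 0, 10], [0, 0, 0]], [0, [0, 0, 12], [0, 0, 0]], [0, [0, 0, 14], [0, 0, 0]], [0, [0, 0, 14], [0, 0, 0]]]}}

```text
clock: 4.53
tcp_pos: [0.5625, -0.1314, 0.2317]
orientation: [-0.398, -3.114, 0.006]
contact_force: [0.2, 1.1, 2.1]
grip_width: 0.0001
```

Call:
{"name": "play_rows", "arguments": {"deltas": [[0, [0, 0, -20], [0, 0, 0]], [0, [0, 0, -30], [0, 0, 0]], [0, [-20, 6, -30], [0, 0, 0]], [0, [-42, 14, -30], [0, 0, 0]], [0, [-42, 14, -30], [0, 0, 0]]]}}

```text
clock: 5.15
tcp_pos: [0.6076, -0.1281, 0.261]
orientation: [-0.396, -3.115, 0.007]
contact_force: [-0.6, -0.3, -0.9]
grip_width: 0.0002
```

```bash
python3 -c "
from h import *
im,d=grab('top');P=pts('top',d);h,s,v=cv2.split(cv2.cvtColor(im,cv2.COLOR_RGB2HSV))
m=((h<5)|(h>174))&(s>150)&(v>70);m[:150]=0;m[200:]=0;m[:,:250]=0;m[:,310:]=0;print('red',m.sum(),np.nanmedian(P[m],0))
B=np.zeros(m.shape,bool);B[155:210,205:260]=1
k=B&(P[...,2]>.15)&(P[...,2]<.24)&(v>100);print('dish',np.nanmedian(P[k],0))
B[:]=0;B[140:202,262:295]=1;q=P[B&(v<60)&(P[...,2]>.19)&(P[...,2]<.25)];print('bar',len(q),np.nanmedian(q,0))
dl((.6064,-.124,.232),(.6064,-.124,.215))
im,d=grab('scene'); im2=cv2.resize(im[110:240,150:300],None,fx=4,fy=4,interpolation=cv2.INTER_CUBIC);cv2.imwrite('pics/c3.png',im2[...,::-1])"
```

```text
red 0 [nan nan nan]
dish [5.43913092e-01 4.36135355e-05 1.95795380e-01]
bar 0 [nan nan nan]
tcp [ 0.6066 -0.1286  0.2609] t 5.2 F [-0.5  0.2 -0.5] q [-0.27  0.39  0.5   1.68 -0.2   1.12  1.6 ] w 0.0001 zdir [-0.003 -0.004 -1.   ]
(0.6064, -0.124, 0.232) -> [ 1.3  4.5 28.9]
(0.6064, -0.124, 0.215) -> [ 1.2  4.6 45.9]
  return np.nanmean(a, axis, out=out, keepdims=keepdims)
```

View pics/c3.png

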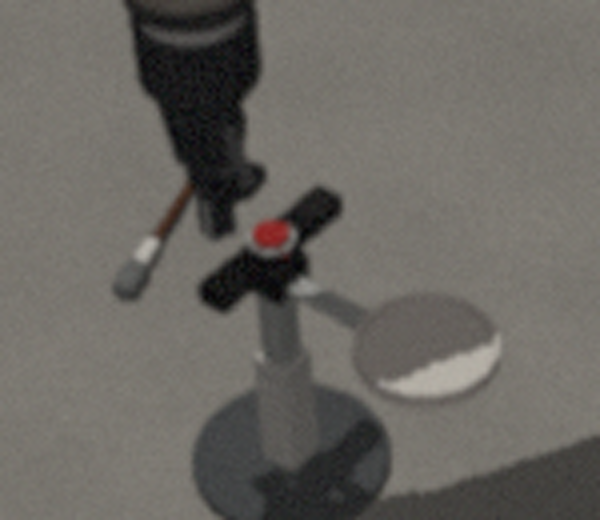

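The post has slid about 19 mm (dish floor at 0.196, was 0.215) and the button is still down. The fingertips are over the bar's outer end, so I'll push there.

Call:
{"name": "play_rows", "arguments": {"deltas": [[0, [1, 4, 15], [0, 0, 0]], [0, [1, 4, 28], [0, 0, 0]], [0, [1, 4, 34], [0, 0, 0]], [0, [1, 4, 37], [0, 0, 0]], [0, [1, 4, 40], [0, 0, 0]], [0, [1, 4, 43], [0, 0, 0]], [0, [1, 4, 46], [0, 0, 0]], [0, [1, 4, 48], [0, 0, 0]]]}}

```text
clock: 6.25
tcp_pos: [0.606, -0.125, 0.213]
orientation: [-0.399, -3.113, 0.007]
contact_force: [-2.8, 0.7, 5.1]
grip_width: -0.0003
```

Call:
{"name": "play_rows", "arguments": {"deltas": [[0, [0, 0, 2], [0, 0, 0]], [0, [0, 0, 4], [0, 0, 0]], [0, [0, 0, 5], [0, 0, 0]], [0, [0, 0, 6], [0, 0, 0]], [0, [0, 0, 7], [0, 0, 0]], [0, [0, 0, 8], [0, 0, 0]]]}}

```text
clock: 7.0
tcp_pos: [0.6063, -0.1251, 0.2052]
orientation: [-0.399, -3.114, 0.007]
contact_force: [0.3, -0.2, 3.7]
grip_width: 0.0002
```

Call:
{"name": "play_rows", "arguments": {"deltas": [[0, [0, 0, 1], [0, 0, 0]], [0, [0, 0, 2], [0, 0, 0]], [0, [0, 0, 3], [0, 0, 0]], [0, [0, 0, 4], [0, 0, 0]]]}}

```text
clock: 7.5
tcp_pos: [0.6063, -0.1251, 0.2023]
orientation: [-0.399, -3.115, 0.006]
contact_force: [-5.1, 1.1, 14.7]
grip_width: 0.0001
```

The force rose to 15 N at about 43 mm, so the pin has probably clicked in. I'll lift off and check.

Call:
{"name": "play_rows", "arguments": {"deltas": [[0, [0, 0, -30], [0, 0, 0]], [0, [0, 0, -80], [0, 0, 0]], [0, [20, 60, -120], [0, 0, 0]], [40, [40, 120, -120], [0, 0, 0]], [85, [65, 175, -120], [0, 0, 0]], [85, [90, 220, -120], [0, 0, 0]], [85, [115, 265, -120], [0, 0, 0]], [85, [130, 285, -120], [0, 0, 0]]]}}

```text
clock: 8.5
tcp_pos: [0.551, 0.1877, 0.3204]
orientation: [-0.391, -3.114, 0.006]
contact_force: [0.2, -0.5, -0.7]
grip_width: 0.0851
```

```bash
python3 -c "
from h import *
im,d=grab('top');P=pts('top',d);h,s,v=cv2.split(cv2.cvtColor(im,cv2.COLOR_RGB2HSV))
m=((h<5)|(h>174))&(s>150)&(v>70);m[:150]=0;m[210:]=0;m[:,:250]=0;m[:,310:]=0;print('red',m.sum(),np.nanmedian(P[m],0) if m.any() else '')
B=np.zeros(m.shape,bool)
B[140:205,262:295]=1;q=P[B&(v<65)&(P[...,2]>.17)&(P[...,2]<.25)];print('bar',len(q),np.median(q,0) if len(q) else '')
B[:]=0;B[155:210,205:260]=1
k=B&(P[...,2]>.15)&(P[...,2]<.24);print('dish',k.sum(),np.median(P[k],0))
im,d=grab('scene');P=pts('scene',d);h,s,v=cv2.split(cv2.cvtColor(im,cv2.COLOR_RGB2HSV))
m=((h<5)|(h>174))&(s>150)&(v>70);m[:150]=0;m[210:]=0;m[:,:195]=0;m[:,240:]=0;print('red',m.sum(),np.nanmedian(P[m],0) if m.any() else '')
q=P[160:200,195:240][(v[160:200,195:240]<60)];q=q[(q[:,2]>.15)&(q[:,2]<.26)];print('bar scene',len(q),np.percentile(q[:,2],[50,70,85,95]))
dl((.4714,.1637,.15),(.4714,.1637,.016+.013))
im2=cv2.resize(im[110:260,150:300],None,fx=4,fy=4,interpolation=cv2.INTER_CUBIC);cv2.imwrite('pics/c4.png',im2[...,::-1])"
```

```text
red 54 [ 0.56194484 -0.13128972  0.21355514]
bar 334 [ 0.54302772 -0.12989362  0.20090971]
dish 1071 [ 0.54335148 -0.00503998  0.17230608]
red 43 [ 0.56249261 -0.12953384  0.21355354]
bar scene 346 [0.19928833 0.20124246 0.20286999 0.20374144]
tcp [0.5508 0.1878 0.3204] t 8.6 F [ 0.  -0.2  0.6] q [-0.75  0.26  0.39  1.69 -0.1   1.22  0.99] w 0.085 zdir [-0.004 -0.003 -1.   ]
(0.4714, 0.1637, 0.15) -> [ 70.5 -42.2 170.8]
(0.4714, 0.1637, 0.028999999999999998) -> [ 70.2 -41.8 291.8]
```

View pics/c4.png

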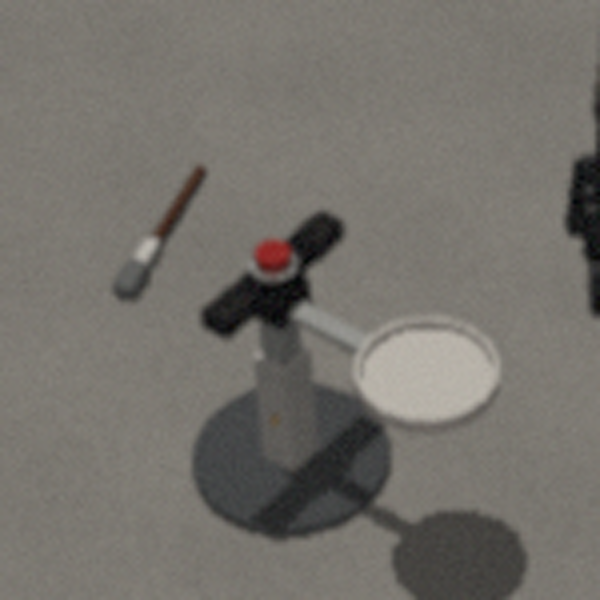

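The button is up: its top sits 12 mm above the bar. The bar and dish are about 43 mm lower, and the brass pin shows in the second hole, at crop (276,418). So the post is locked. Now the pot.

Call:
{"name": "play_rows", "arguments": {"deltas": [[85, [20, -12, 50], [0, 0, 0]], [85, [45, -28, 100], [0, 0, 0]], [85, [70, -42, 150], [0, 0, 0]], [85, [70, -42, 190], [0, 0, 0]], [85, [70, -42, 205], [0, 0, 0]], [85, [70, -42, 205], [0, 0, 0]]]}}

```text
clock: 9.35
tcp_pos: [0.4722, 0.1628, 0.1156]
orientation: [-0.391, -3.113, 0.007]
contact_force: [0.0, 0.5, 0.1]
grip_width: 0.0847
```

```bash
python3 -c "
from h import *
dl((.4714,.1637,.06),(.4714,.1637,.012))
im,d=grab('scene');P=pts('scene',d);h,s,v=cv2.split(cv2.cvtColor(im,cv2.COLOR_RGB2HSV))
im2=cv2.resize(im[180:310,250:400],None,fx=4,fy=4,interpolation=cv2.INTER_CUBIC);cv2.imwrite('pics/c5.png',im2[...,::-1])"
```

```text
tcp [0.4722 0.1628 0.1156] t 9.35 F [0.  0.5 0.1] q [-0.73  0.36  0.33  2.09 -0.17  0.73  1.03] w 0.0847 zdir [-0.005 -0.004 -1.   ]
(0.4714, 0.1637, 0.06) -> [ 0.8  1.  55.6]
(0.4714, 0.1637, 0.012) -> [  0.7   1.2 103.6]
```

View pics/c5.png

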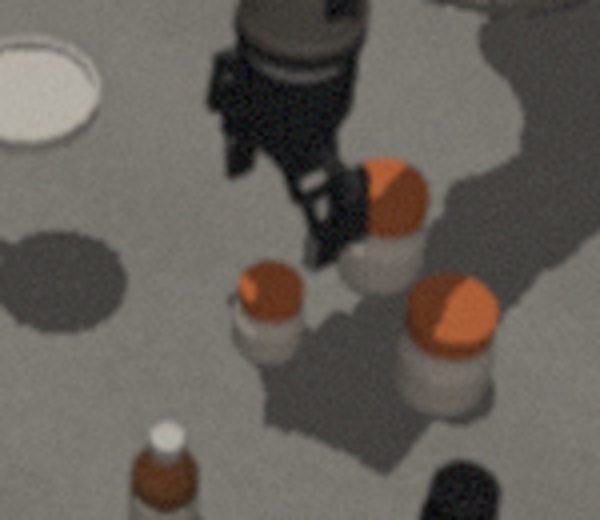

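The gripper hangs centred over the small pot at (270,310), with open fingers on both sides and the neighbouring jars clear. I'll descend.

Call:
{"name": "play_rows", "arguments": {"deltas": [[85, [1, 1, 35], [0, 0, 0]], [85, [1, 1, 65], [0, 0, 0]], [85, [1, 1, 90], [0, 0, 0]], [85, [1, 1, 103], [0, 0, 0]], [85, [1, 1, 103], [0, 0, 0]]]}}

```text
clock: 10.02
tcp_pos: [0.4725, 0.1643, 0.0138]
orientation: [-0.391, -3.115, 0.005]
contact_force: [0.1, 0.4, 0.2]
grip_width: 0.0852
```

Call:
{"name": "play_rows", "arguments": {"deltas": [[60, [0, 0, 0], [0, 0, 0]], [45, [0, 0, 0], [0, 0, 0]], [40, [0, 0, 0], [0, 0, 0]], [40, [0, 0, 0], [0, 0, 0]], [40, [0, 0, 0], [0, 0, 0]]], "squeeze": 30}}

```text
clock: 10.65
tcp_pos: [0.4733, 0.1646, 0.0151]
orientation: [-0.391, -3.116, 0.003]
contact_force: [-1.4, -0.7, 8.7]
grip_width: 0.0486
```

Call:
{"name": "play_rows", "arguments": {"deltas": [[40, [0, 0, -10], [0, 0, 0]], [40, [0, 0, -30], [0, 0, 0]], [40, [0, 0, -70], [0, 0, 0]], [40, [0, 0, -120], [0, 0, 0]], [40, [0, 0, -170], [0, 0, 0]], [40, [0, 0, -210], [0, 0, 0]], [40, [0, 0, -240], [0, 0, 0]], [40, [0, 0, -245], [0, 0, 0]]]}}

```text
clock: 11.65
tcp_pos: [0.4744, 0.1653, 0.2624]
orientation: [0.391, 3.115, 0.002]
contact_force: [-0.6, 0.1, -1.7]
grip_width: 0.0481
```

```bash
python3 -c "
from h import *
dl((.5413,-.003,.26),(.5413,-.003,.190))
im,d=grab('scene')
cv2.imwrite('pics/c6.png',cv2.resize(im[150:310,200:400],None,fx=3.5,fy=3.5,interpolation=cv2.INTER_CUBIC)[...,::-1])"
```

```text
tcp [0.4744 0.1653 0.2624] t 11.65 F [-0.6  0.1 -1.7] q [-0.81  0.16  0.39  1.95 -0.07  1.05  0.94] w 0.0481 zdir [ 0.003  0.001 -1.   ]
(0.5413, -0.003, 0.26) -> [-106.4 -146.5    2.5]
(0.5413, -0.003, 0.19) -> [-106.3 -146.6   72.5]
```

View pics/c6.png

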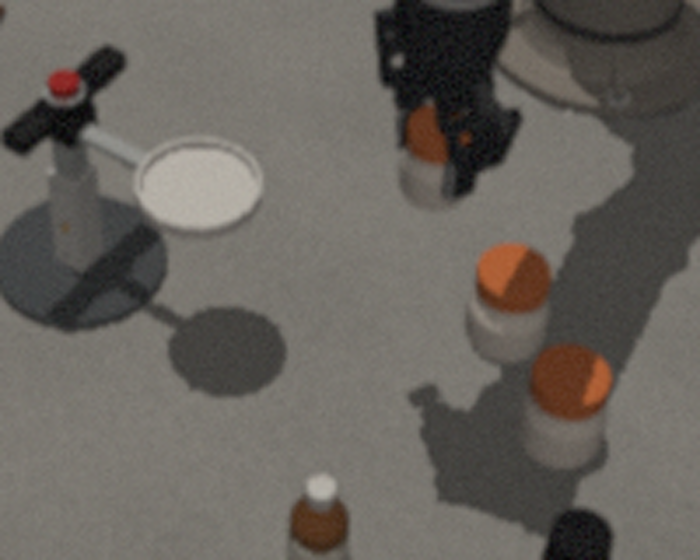

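The small pot is held upright at (432,155), and the other objects are where they were. I'll carry it over the dish.

Call:
{"name": "play_rows", "arguments": {"deltas": [[40, [-20, -28, 0], [0, 0, 0]], [40, [-45, -62, 0], [0, 0, 0]], [40, [-70, -97, 0], [0, 0, 0]], [40, [-92, -127, 1], [0, 0, 0]], [40, [-106, -146, 2], [0, 0, 0]], [40, [-106, -146, 20], [0, 0, 0]], [40, [-106, -146, 40], [0, 0, 0]], [40, [-106, -146, 50], [0, 0, 0]]]}}

```text
clock: 12.7
tcp_pos: [0.5389, -0.0027, 0.2092]
orientation: [-0.391, -3.114, 0.002]
contact_force: [-0.1, -0.5, -1.1]
grip_width: 0.0485
```

```bash
python3 -c "
from h import *
dl((.5413,-.003,.195),(.5413,-.003,.188))
im,d=grab('scene')
cv2.imwrite('pics/c7.png',cv2.resize(im[140:240,190:330],None,fx=5,fy=5,interpolation=cv2.INTER_CUBIC)[...,::-1])"
```

```text
tcp [ 0.5389 -0.0027  0.2092] t 12.7 F [-0.1 -0.5 -1.1] q [-0.52  0.3   0.5   1.93 -0.17  0.96  1.38] w 0.0485 zdir [-0.003 -0.001 -1.   ]
(0.5413, -0.003, 0.195) -> [-2.4  0.3 14.2]
(0.5413, -0.003, 0.188) -> [-2.4  0.3 21.2]
```

View pics/c7.png

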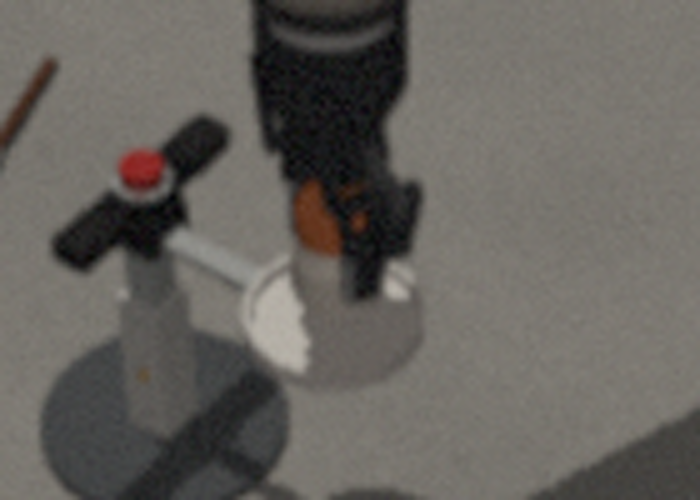

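The pot hangs upright over the dish, which is centred at (330,320). I'll lower it slowly and watch the force.

Call:
{"name": "play_rows", "arguments": {"deltas": [[40, [-2, 0, 6], [0, 0, 0]], [40, [-2, 0, 12], [0, 0, 0]], [40, [-2, 0, 15], [0, 0, 0]], [40, [-2, 0, 17], [0, 0, 0]], [40, [-2, 0, 18], [0, 0, 0]], [40, [-2, 0, 19], [0, 0, 0]], [40, [-2, 0, 19], [0, 0, 0]]]}}

```text
clock: 13.62
tcp_pos: [0.5406, -0.0031, 0.1897]
orientation: [-0.391, -3.114, 0.003]
contact_force: [-0.2, 0.3, -1.9]
grip_width: 0.0479
```

Call:
{"name": "play_rows", "arguments": {"deltas": [[40, [0, 0, 1], [0, 0, 0]], [40, [0, 0, 1], [0, 0, 0]], [40, [0, 0, 2], [0, 0, 0]], [40, [0, 0, 2], [0, 0, 0]]]}}

```text
clock: 14.12
tcp_pos: [0.5405, -0.0031, 0.1876]
orientation: [-0.391, -3.113, 0.003]
contact_force: [0.2, -0.0, -1.9]
grip_width: 0.0483
```

Call:
{"name": "play_rows", "arguments": {"deltas": [[40, [0, 0, 1], [0, 0, 0]], [40, [0, 0, 1], [0, 0, 0]], [40, [0, 0, 2], [0, 0, 0]], [40, [0, 0, 2], [0, 0, 0]]]}}

```text
clock: 14.62
tcp_pos: [0.5406, -0.0031, 0.1872]
orientation: [-0.391, -3.114, 0.001]
contact_force: [-5.8, 0.8, 13.5]
grip_width: 0.0486
```

Contact. I'll ease the force off and release.

Call:
{"name": "play_rows", "arguments": {"deltas": [[40, [0, 0, 0.3], [0, 0, 0]], [40, [0, 0, 0.3], [0, 0, 0]], [52, [0, 0, 0.3], [0, 0, 0]], [60, [0, 0, 0], [0, 0, 0]], [68, [0, 0, 0], [0, 0, 0]], [72, [0, 0, 0], [0, 0, 0]], [72, [0, 0, 0], [0, 0, 0]]], "squeeze": 20}}

```text
clock: 15.5
tcp_pos: [0.5406, -0.0031, 0.1871]
orientation: [-0.391, -3.114, 0.001]
contact_force: [-0.6, -0.9, 0.4]
grip_width: 0.0719
```

Call:
{"name": "play_rows", "arguments": {"deltas": [[72, [0, 0, -10], [0, 0, 0]], [72, [0, 0, -30], [0, 0, 0]], [72, [0, 0, -60], [0, 0, 0]], [72, [0, 0, -100], [0, 0, 0]], [72, [0, 0, -140], [0, 0, 0]], [72, [60, 50, -140], [0, 0, 0]], [72, [60, 110, -140], [0, 0, 0]], [72, [60, 150, -140], [0, 0, 0]]]}}

```text
clock: 16.5
tcp_pos: [0.5195, 0.1597, 0.3285]
orientation: [-0.388, -3.115, -0.002]
contact_force: [1.1, -0.3, -0.1]
grip_width: 0.0721
```

```bash
python3 -c "
from h import *
dl()
for n in ('scene','top'):
    im,d=grab(n);P=pts(n,d);h,s,v=cv2.split(cv2.cvtColor(im,cv2.COLOR_RGB2HSV))
    z=P[...,2]; near=np.hypot(P[...,0]-.5413,P[...,1]+.003)<.06
    m=(h>=4)&(h<16)&(s>170)&near&(z>.2);q=P[m]
    if len(q): t=q[q[:,2]>np.percentile(q[:,2],90)-.006];print(n,'cap',len(t),t.mean(0).round(4),((t.min(0)+t.max(0))/2).round(4))
    m=((h<5)|(h>174))&(s>150)&(v>70)&(np.hypot(P[...,0]-.562,P[...,1]+.131)<.03);print('red',m.sum(),np.median(P[m],0))
    m=(v<65)&(np.hypot(P[...,0]-.562,P[...,1]+.131)<.07)&(z>.19)&(z<.22);print('bar',np.percentile(z[m],[50,80]))
    if n=='scene': cv2.imwrite('pics/c8.png',cv2.resize(im[130:330,170:400],None,fx=3.4,fy=3,interpolation=cv2.INTER_CUBIC)[...,::-1])
"
```

```text
tcp [0.5195 0.1597 0.3285] t 16.5 F [ 1.1 -0.3 -0.1] q [-0.77  0.18  0.42  1.77 -0.08  1.21  0.99] w 0.0721 zdir [-0.002  0.002 -1.   ]
scene cap 128 [ 0.5419 -0.      0.2319] [ 0.5412 -0.0015  0.2328]
red 45 [ 0.56232052 -0.12996299  0.21334854]
bar [0.20080139 0.20306137]
top cap 175 [ 0.539  -0.0021  0.232 ] [ 0.5396 -0.0021  0.2337]
red 54 [ 0.56181022 -0.13149839  0.21352804]
bar [0.20122932 0.20372129]
```

View pics/c8.png

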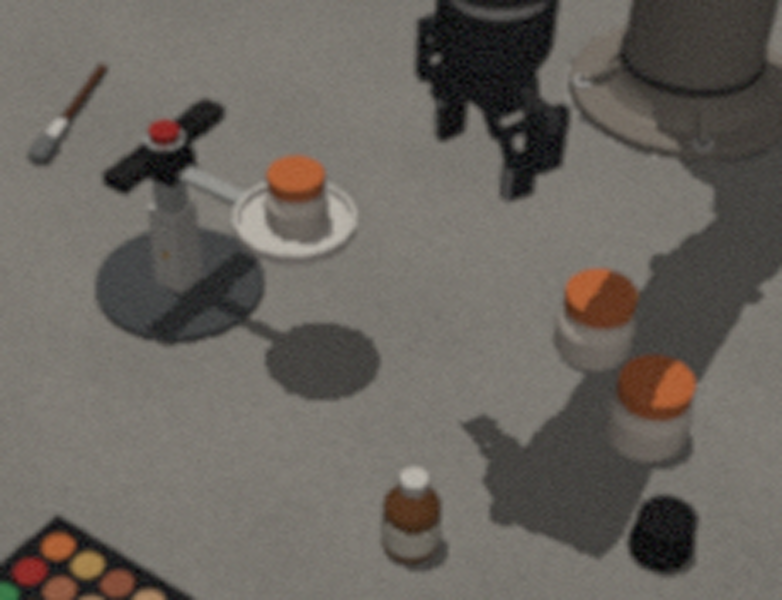

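The pot stands upright in the dish at (297,200), with the gripper clear. Before handing in, I'll compare the post travel with the start picture using the same statistics.

```bash
python3 -c "
from h import *
for n in ('scene','top'):
    a=np.load(f'pics/{n}0.npz');im,d=grab(n)
    for I,P in((a['im'],a['P']),(im,pts(n,d))):
        h,s,v=cv2.split(cv2.cvtColor(I,cv2.COLOR_RGB2HSV));z=P[...,2]
        c=np.hypot(P[...,0]-.562,P[...,1]+.131)
        m=((h<5)|(h>174))&(s>150)&(v>70)&(c<.03)
        b=(v<65)&(c<.066)&(c>.025)&(z>.19);zb=z[b];zb=zb[zb>np.percentile(zb,95)-.012]
        print(n,'red',np.median(z[m]).round(4),'bar',np.median(zb).round(4),len(zb))
"
```

```text
scene red 0.2567 bar 0.2441 224
scene red 0.2137 bar 0.2011 206
top red 0.2569 bar 0.2441 273
top red 0.2137 bar 0.2017 255
```

```bash
python3 -c "
from bench import r
print(r.hand_in())"
```

```text
the job is handed in; nothing more can be done
None
```

The post is locked one hole down, the small white pot stands on the dish, and the job is handed in; the hand-in gave no verdict. It took about 17 s of the 58 s allowed.

- **Stand:** I pressed the red button and slid the post about 19 mm with it. I then let go and pushed the outer end of the bar until the pin clicked, which showed as a force rise to 15 N.
- **Pot:** I picked the smallest of the three orange-capped jars, lowered it until it touched the dish, let go and drew the arm clear.

**Last checks**
- **Post:** It is 42.4 to 43.2 mm down in both cameras. That is inside the 35.5 to 44.5 mm limit but near its lower end, as I pushed it to the end of the pin's play.
- **Button:** It stands about 12 mm above the bar, as before the press. The brass pin shows in the second hole.
- **Pot:** It looks upright, about 2 mm from the dish centre, and its cap top is at about 0.233 m, as expected for standing on the floor of the dish.
- **Bystanders:** The black pot, amber bottle and brush look unmoved in the last picture. I didn't re-measure them.

No check failed. When I set the pot down, the push on the dish briefly reached about 13 N; the post stayed locked, and I eased the force off before letting go.

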